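# Put the woodworking tools back in their cut-out inserts

### The job

Put the four tools lying on the bench (hammer, screwdriver, try square, block plane) back in the tool tray: lay each one, without dropping it, in the plywood insert whose cut-out has its shape, the same way round, so that it lies flat on the cut-out's floor. Do not shift the pupil's half-built wooden car, and let go of every tool.

Things in the scene. Friction and masses are not known exactly. Their poses are not given: they have to be found in the camera images.
- hammer: Hammer lying flat, 180 mm long: black head, pale wooden handle; 0.15-0.3 kg. Origin (all tools): middle of its length, on the underside, z up; at the start x points to world +y within 20 deg. x runs from head to handle end. Head: centre x = -78 mm, 24 (x) by 76 (y), 24 high. Handle 16 mm wide, 23 high, 20 wide past x = +38. Grip across the handle (along y) at x = -45, near the balance point.
- screwdriver: Screwdriver lying flat, 180 mm long: black handle with grey lines, bright steel shaft; 0.08-0.15 kg. Origin: middle of its length, on the underside, z up. x runs from the handle's end (x = -90 mm) to the tip (+90). Handle x = -90 to +5, 28 mm wide (y), 28 high, flat-sided; shaft 7 mm thick at 14 mm height. Grip across the handle (along y) at x = -40.
- square: Try square lying flat (L shape): dark wooden stock with a brass face, thin steel blade; 0.09-0.18 kg. Origin: middle of its 118 (x) by 80 (y) mm outline, on the underside, z up. Stock along y (-40 to +40 mm), x = -59 to -37 (22 wide), 20 high. Blade 2 mm thick, 10 mm up, along x to +59, at y = +10 to +40. Grip across the stock (along x) at x = -48, y = -18.
- plane: Small metal block plane on its sole, 130 mm long (x), 44 wide (y), 47 high: dark iron body, bright sloping iron and cap, round wooden knob at the +x end (x = +50 mm); 0.3-0.6 kg. Origin: middle of the sole, z up. Its flat sides are 29 mm high from x = -36 to +40. Grip across the sides (along y) at x = 0.
- hammer_insert: Fixed plywood insert in the tray, 214 (x) by 110 (y) mm, 9 thick, with a dark-floored hammer-shaped (T) cut-out 6 mm deep, 9 mm larger than the tool all round. Origin: mid insert, on its underside; floor of the cut-out 3 mm up, top 9. Tool home: its origin above this one, axes parallel, x to x (head at the -x end). The four inserts lie side by side beyond the tools, x roughly away from the robot.
- screwdriver_insert: Like hammer_insert (same size, origin, floor height and fit), with the cut-out of the screwdriver: wide handle slot at the -x end, narrow shaft slot at the +x end. Tool home: origins one above the other, x to x.
- square_insert: Like hammer_insert (same size, origin, floor height and fit), with the L-shaped cut-out of the try square: stock slot along y at the -x end, blade slot along x on the +y side. Tool home: origins one above the other, x to x; the blade itself rides above the insert's top.
- plane_insert: Like hammer_insert (same size, origin, floor height and fit), with the plain rectangular cut-out of the block plane, 148 (x) by 62 (y) mm. Tool home: origins one above the other, x axes parallel; the plane may lie either way round.
- car: A pupil's half-built car, loose on the bench between the tools, near y = 0: pale wooden block 150 mm long (x), four 40 mm plywood wheels, 80 mm wide over the wheels, 70 high. Origin: mid car, at bench level, z up; x points away from the robot. It must stay where it is.
Not all that is in view belongs to the job. What is shaped like the plane but green or red is not meant.

How it is judged:
At the end, for the whole second after the job is handed in: Each of the four tools lies in the cut-out of its own insert: origins within 16 mm seen from above, underside within 3 mm of the cut-out's floor, tilted under 2 degrees, lengthwise axes parallel within 0.25 rad; all at rest and released (horizontal distance between hammer and hammer_insert below 0.016 m and z of hammer in the frame of hammer_insert below 0.006 m and angle between each of hammer, screwdriver, square, plane's own z axis and vertical below 0.035 rad and angle between the x axis of hammer and the x axis of hammer_insert, either way round below 0.25 rad and linear speed of each of hammer, screwdriver, square, plane below 0.01 m/s and contact force between each of hammer, screwdriver, square, plane and the fingers below 0.1 N and horizontal distance between screwdriver and screwdriver_insert below 0.016 m and z of screwdriver in the frame of screwdriver_insert below 0.006 m and angle between the x axis of screwdriver and the x axis of screwdriver_insert, either way round below 0.25 rad and horizontal distance between square and square_insert below 0.016 m and z of square in the frame of square_insert below 0.006 m and angle between the x axis of square and the x axis of square_insert, either way round below 0.25 rad and horizontal distance between plane and plane_insert below 0.016 m and z of plane in the frame of plane_insert below 0.006 m and angle between the x axis of plane and the x axis of plane_insert, either way round below 0.25 rad); the robot touches nothing.
It fails at once if the hammer is dropped or thrown (it moves faster than 0.8 m/s out of the fingers) (linear speed of hammer above 0.8 m/s and contact force between hammer and the fingers below 0.1 N).
It fails at once if the screwdriver is dropped or thrown (it moves faster than 0.8 m/s out of the fingers) (linear speed of screwdriver above 0.8 m/s and contact force between screwdriver and the fingers below 0.1 N).
It fails at once if the square is dropped or thrown (it moves faster than 0.8 m/s out of the fingers) (linear speed of square above 0.8 m/s and contact force between square and the fingers below 0.1 N).
It fails at once if the plane is dropped or thrown (it moves faster than 0.8 m/s out of the fingers) (linear speed of plane above 0.8 m/s and contact force between plane and the fingers below 0.1 N).
It fails at once if the pupil's car is shifted by more than 20 mm (distance of car from where it was at the start of the episode above 0.02 m).
It also fails if it takes over 120 s, if anything falls off the work surface, if the arm or the gripper's body presses on something with over 40 N, if the wrist force passes 120 N, or if a joint passes its speed limit or range.

### The arm

A 6-joint arm with a two-finger parallel gripper is mounted at the origin on the work surface. World frame = base frame: x ahead of the robot, y to its left, z up, the work surface at z = 0. Lengths are in m, angles in rad, forces in N, time in s.
With the tool pointing down it reaches from about 0.425 to 0.95 m from the base axis. Payload 3.5 kg.
Tool frame: the origin (TCP) lies midway between the tips of the shut fingers; the grasp point (between the pads) lies ctrl.grasp_offset behind it (ctrl.grasp_offset is the distance from the TCP to the grasp point, in m); x points along the fingers, y is the direction in which the jaws open and shut, and the axes are right-handed (so a half turn about x gives the same grasp; the last joint's range is limited). The gripper opens to 85 mm and grips with 20 to 120 N. Pads are 22 mm wide; open, the fingers measure 114 mm over their backs; the gripper's body (76 mm by 85 mm) begins 54 mm behind the grasp point. The pads swing forward as they close: fully open they stand 13 mm farther back than shut.
Start: joints at [1.009, 0.286, 1.577, -0, 1.279, -0.15], TCP at [0.27, 0.619, 0.231] pointing down, gripper open.
Joint ranges: [-2.77, 2.77], [-0.9, 2.22], [0.21, 2.48], [-1.53, 4.67], [0.24, 2.81], [-2.84, 2.84]. Speed limits (rad/s): [2.79, 2.79, 3.14, 3.14, 3.14, 3.14].

### API

Orientations are given as a unit quaternion [x, y, z, w].
In Python, from plant import readout, read_camera, sign_off, ctrl gives the robot as it stands.
- The arm moves only by the tool drive_tool, never from a script. Its argument "steps" is a list of rows, each a list of 5 numbers: the shift along the tool's x, y, z in cm, then the turn about the tool's x in degrees, then the opening, from 0 (shut) to 1 (fully open). A call has 1 to 10 rows; each row shifts and turns the commanded pose from where the row before left it, along the tool's axes as they then stand; what a row does not reach is not made up. A row lasts 1/10 s, in which the tool goes at most 50 mm and 8.59 degrees, less where a joint would pass 70% of its speed; a pose out of reach is approached as far as the arm can. A call is refused whole if a number of a shift passes 5 or a number of a turn 8.59, either way. A call with a gripper value outside its range is refused whole. The fingers move at their own pace and stop on an object; "force" is the grip in N (left out, the last holds). Time passes only in rows, so rows that do not move let the fingers close. It gives the time, the measured TCP pose, the force and the opening at its end, in the units of the state.
- readout.get_state(): the state, without advancing time (a new reading comes with each control period).
- read_camera(name): name is "scene" or "top" or "wrist"; returns a dict with "frame" (480x640x3 uint8, red, green, blue), "vertical_fov" (degrees; the focal length in pixels is half the picture's height over the tangent of half this angle, whatever the lens; pixels are square), "cx", "cy" (the principal point, pixels), "eye" and "orientation" of the camera in the world. Camera axes: x right, y up, looking along -z (the intrinsics and any distortion apply to the point x, -y, -z); pixel columns grow to the right and rows downward; lengths in m; the calibration is good to about 2 mm. A picture is of the moment at which its call begins. There is no depth.
- sign_off(): hands the job in, once; it reports no verdict.
The state is a dict: "time": time; "qpos": joint angles; "dq": joint speeds; "joint_efforts": joint torques, N m; "eef_pos": TCP position; "tcp_rot": TCP orientation; "contact_force": force on the tool from outside, world axes, zero at the start; "wrist_torque": the same for the moment, N m; "opening": opening from 0.0 (shut) to 1.0 (fully open).
Only numpy, scipy, OpenCV 4.12 (cv2) and the standard library are available. Lean on these libraries where they do the work, as an engineer would, in place of code of your own. Each camera call takes 0.05 s, during which the arm holds its last target. There are 200 camera calls.

## Working session

There is one attempt and no reset: what is moved stays moved. The work goes in short steps, Python scripts to look and compute and a tool call to move; the robot and the scene stay as the last step left them, time stands still between calls to the robot, and variables do not carry over. Pictures are saved under pics/ and viewed, about 12 in all and at most 16, crops included, and the job is handed in when it is done.

Besides the shell and the picture viewer there is one more tool, called as a command line: name --pt "numbers of a row" for each row, then --argument value for the rest. drive_tool: Moves the arm, as the interface text tells. Its arguments: {"type":"object","properties":{"steps":{"type":"array","items":{"type":"array","items":{"type":"number"}}},"force":{"type":"number"}},"required":["steps"]}

```bash
ls; mkdir -p pics; python3 - <<'E'
from plant import readout, read_camera, ctrl
import cv2
s=readout.get_state();print(s); print(ctrl.grasp_offset)
for n in("top","scene"):
    d=read_camera(n); print(n,{k:v for k,v in d.items() if k!="frame"})
    cv2.imwrite(f"pics/{n}0.png",d["frame"][:,:,::-1])
E
```

```text
pics
{'time': 0.0, 'qpos': array([ 1.00900194e+00,  2.87181791e-01,  1.57821696e+00, -2.08047045e-05,
        1.27857823e+00, -1.50024565e-01]), 'dq': array([-0.00103449, -0.00104198,  0.00229583,  0.00055625, -0.00017636,
        0.00162625]), 'joint_efforts': array([-8.08984896e-05, -4.05990958e+01, -2.92619240e+01, -9.75078228e-05,
        5.88705720e-03, -1.53202016e-06]), 'eef_pos': array([0.26978839, 0.61800942, 0.22991478]), 'tcp_rot': array([ 0.14376149,  0.69246009, -0.14534671,  0.69188582]), 'contact_force': array([-0.16914886, -0.01507217,  1.34546803]), 'wrist_torque': array([0.01853381, 0.01326113, 0.00641742]), 'opening': 1.0025072292952735}
0.0187
top {'vertical_fov': 50.43509899234747, 'cx': 326.2016164227348, 'cy': 236.84066275435524, 'eye': array([ 0.35139408, -0.04496961,  1.24830756]), 'orientation': array([-0.03757151,  0.03079293,  0.71187597, -0.70062314])}
scene {'vertical_fov': 49.08579982782285, 'cx': 311.90566552263084, 'cy': 240.71736283012166, 'eye': array([ 1.19464663, -0.65650878,  0.97071758]), 'orientation': array([0.35784278, 0.16039956, 0.37363582, 0.84060502])}
```

View pics/top0.png

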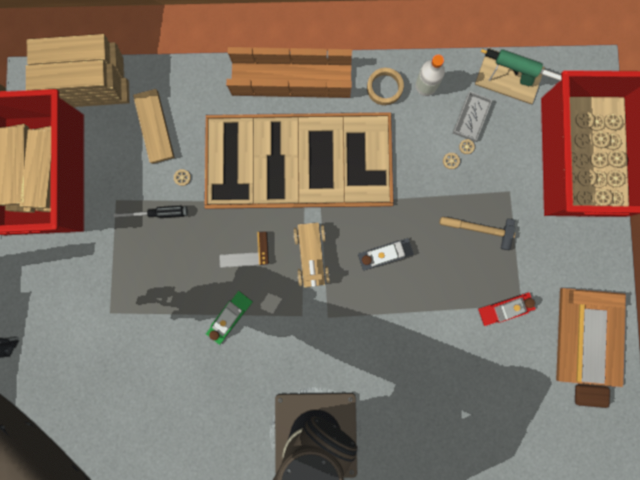

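View pics/scene0.png

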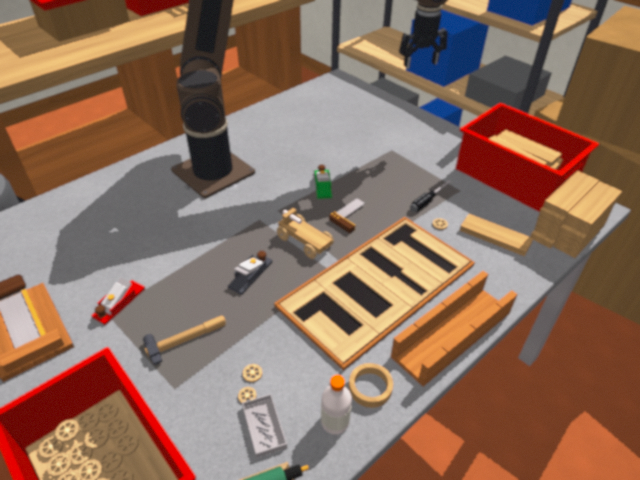

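The top view has +x up and +y to the left. Hammer (480,232), screwdriver (165,212), try square (245,252) and iron plane (386,254) are in the middle strip. Tray cut-outs from left to right: hammer T (230,160), screwdriver (276,160), plane (321,160), square (366,160).

These could be mistaken for the targets:
- **Plane:** the green one (228,318) and the red one (507,308) are wrong. The dark one at (386,254) is right.
- **Screwdriver:** the green drill (520,65) is wrong.
- **Square and inserts:** the wooden trough (290,72) is wrong.

I'll check these choices in enlarged crops.

```bash
cat > h.py <<'E'
import numpy as np, cv2
from scipy.spatial.transform import Rotation as R
from plant import readout, read_camera, ctrl
def ray(d,u,v):
    f=240/np.tan(np.radians(d["vertical_fov"]/2))
    return R.from_quat(d["orientation"]).apply([(u-d["cx"])/f,-(v-d["cy"])/f,-1])
def px2w(d,u,v,z):
    r=ray(d,u,v); e=d["eye"]; return e+r*(z-e[2])/r[2]
def w2px(d,p):
    f=240/np.tan(np.radians(d["vertical_fov"]/2))
    c=R.from_quat(d["orientation"]).inv().apply(np.asarray(p)-d["eye"])
    return d["cx"]-f*c[0]/c[2], d["cy"]+f*c[1]/c[2]
def crop(n,im,x0,y0,w,h,s): cv2.imwrite(f"pics/{n}.png",cv2.resize(im[y0:y0+h,x0:x0+w,::-1],None,fx=s,fy=s,interpolation=cv2.INTER_CUBIC))
E
python3 - <<'E'
from h import *
d=read_camera("top"); 
crop("cL",d["frame"],110,105,200,150,4); crop("cR",d["frame"],330,105,200,150,4)
print(px2w(d,315,440,0.0),px2w(d,386,254,0.03),px2w(d,230,160,0.005))
print(d["eye"],w2px(d,[.5,.3,0]))
E
```

```text
[-1.06562933e-02  8.58942114e-05  0.00000000e+00] [ 0.42612129 -0.17653498  0.03      ] [0.66846491 0.20283011 0.005     ]
[ 0.35139408 -0.04496961  1.24830756] (np.float64(190.9742395044233), np.float64(228.02119028917355))
```

View pics/cL.png

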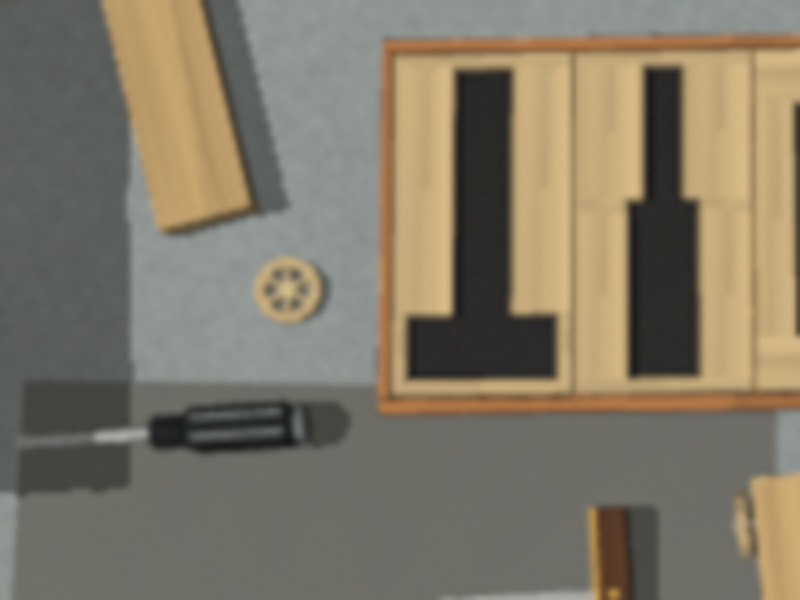

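View pics/cR.png

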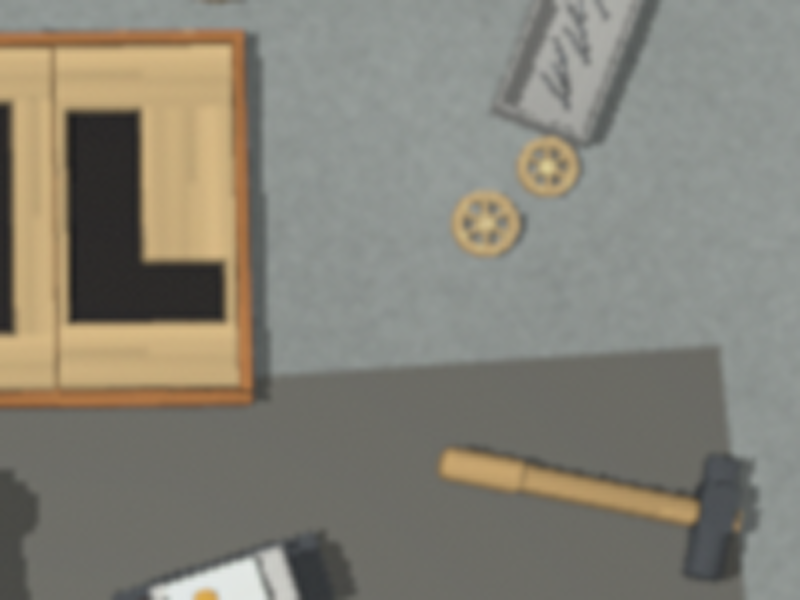

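```bash
python3 - <<'E'
from h import *
d=read_camera("top")
L=lambda u,v:(110+u/4,105+v/4)
Rr=lambda u,v:(330+u/4,105+v/4)
def W(p,z): return px2w(d,*p,z)[:2]
def show(n,*a): print(n,*[np.round(x*1000).tolist() for x in a])
zt=.012 # rough cut-out edge height
# hammer insert
a=[W(L(*q),zt) for q in [(455,70),(512,70),(405,380),(556,378)]]; show("ham",*a,sum(a[:2])/4+sum(a[2:])/4, np.linalg.norm((a[0]+a[1]-a[2]-a[3])/2).reshape(1))
b=[W(L(*q),zt) for q in [(645,68),(682,67),(629,377),(699,377)]]; show("scr",*b,sum(b)/4)
c=[W(Rr(*q),zt) for q in [(66,112),(140,110),(69,323),(225,321)]]; show("sq",*c)
p=[W(q,zt) for q in [(310,131),(333.5,131),(309,188.5),(333.5,188)]]; show("pl",*p,sum(p)/4)
# insert dividers
show("tray in",*[W(q,zt) for q in [(208,118),(390,115.5),(209,203),(390.5,202)]])
m=(a[0]+a[1]-a[2]-a[3]); print("yaw deg",np.degrees(np.arctan2(m[1],m[0])))
# hammer tool
h1=W(Rr(441,463),.02);h2=W(Rr(697,512),.02); hh=[W(Rr(*q),.024) for q in [(722,456),(706,578)]]
show("hammer end, neck, head",h1,h2,*hh); e=h1-h2; print(np.degrees(np.arctan2(e[1],e[0])))
# screwdriver
s1=W(L(20,441),.014); s2=W(L(310,424),.02); show("screw tip, end",s1,s2,(s1+s2)/2); e=s1-s2; print(np.degrees(np.arctan2(e[1],e[0])))
crop("cM",d["frame"],205,210,220,90,3.6)
E
```

```text
ham [762.0, 217.0] [762.0, 182.0] [567.0, 247.0] [567.0, 154.0] [665.0, 200.0] [195.0]
scr [761.0, 99.0] [762.0, 76.0] [567.0, 109.0] [566.0, 66.0] [664.0, 87.0]
sq [730.0, -88.0] [730.0, -134.0] [597.0, -88.0] [596.0, -184.0]
pl [737.0, 2.0] [736.0, -56.0] [592.0, 6.0] [592.0, -54.0] [664.0, -25.0]
tray in [775.0, 257.0] [773.0, -198.0] [560.0, 253.0] [555.0, -193.0]
yaw deg -0.39458464566879214
hammer end, neck, head [505.0, -311.0] [473.0, -464.0] [506.0, -479.0] [433.0, -466.0]
78.05529892000186
screw tip, end [533.0, 483.0] [540.0, 303.0] [536.0, 393.0]
92.09586066163153
```

View pics/cM.png

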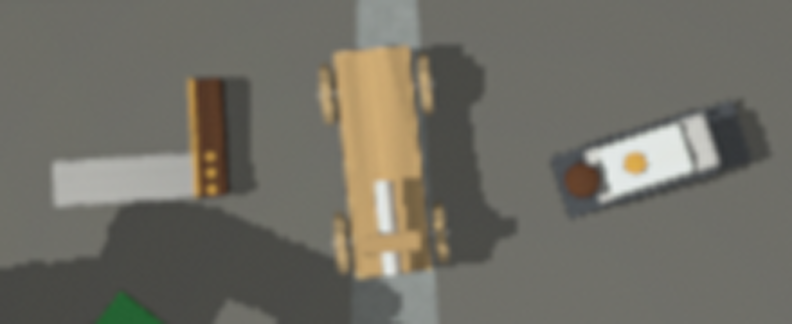

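```bash
cat >> h.py <<'E'
def plan(x,y,z,yaw):
    """to TCP x,y,z (mm), jaw axis yaw (deg, mod 180): shift in tool axes (cm) at present orientation and turn about tool x"""
    s=readout.get_state(); r=R.from_quat(s["tcp_rot"]); A=r.as_matrix()
    t=A.T@(np.array([x,y,z])/1000-s["eef_pos"])*100
    cur=np.degrees(np.arctan2(A[1,1],A[0,1])); dyaw=(yaw-cur+90)%180-90
    print("t %.1f tcp"%s["time"],np.round(s["eef_pos"]*1000,1),"jawyaw %.1f q6 %.2f tilt %.2f"%(cur,s["qpos"][5],np.degrees(np.arccos(-A[2,0]))),"open %.2f F"%s["opening"],np.round(s["contact_force"],1))
    print(" shift tool cm",np.round(t,2),"turn about x deg %.1f (or %.1f)"%(-dyaw,-dyaw+(180 if dyaw>0 else -180)))
def at(o,yaw,p):  # tool point -> world mm
    c,s=np.cos(np.radians(yaw)),np.sin(np.radians(yaw)); return np.array(o)+[c*p[0]-s*p[1],s*p[0]+c*p[1]]
E
python3 - <<'E'
from h import *
d=read_camera("top")
W=lambda u,v,z: px2w(d,205+u/3.6,210+v/3.6,z)[:2]*1000
st=[W(*q,.02) for q in [(188,78),(222,78),(228,196),(194,197)]]
bl=[W(*q,.011) for q in [(52,162),(53,207)]]
print(np.round(st),np.round(bl)); e=(st[0]+st[1]-st[2]-st[3]); yaw=np.degrees(np.arctan2(-e[1],-e[0]))-90
print("sq yaw(from stock)",yaw)
sc=sum(st)/4; yaw=yaw+0; yw=yaw%360; print("sq yaw",yw,"grip",at(sc,yw,(0,-18)))
pl=[W(*q,.029) for q in [(552,157),(742,103),(768,152),(570,217)]]; print(np.round(pl))
o=sum(pl)/4; e=pl[0]+pl[3]-pl[1]-pl[2]; print("plane",o,np.degrees(np.arctan2(e[1],e[0])),np.linalg.norm(e)/2)
g=at((536,393),92.1,(-40,0)); print("screw grip",g)
hc=np.array([473,-464.])  # neck at head x=-66
print("hammer grip",at(hc,78,(21,0)))
plan(g[0],g[1],120,2.1)
E
```

```text
[[486. 133.]
 [486. 110.]
 [406. 106.]
 [406. 129.]] [[431. 227.]
 [401. 226.]]
sq yaw(from stock) -267.302253897739
sq yaw 92.69774610226102 grip [463.86142811 120.62298343]
[[ 428. -110.]
 [ 462. -238.]
 [ 429. -254.]
 [ 388. -122.]]
plane [ 426.9262698  -180.96869926] 106.11379949446628 135.18026191275422
screw grip [537.46574835 353.02686425]
hammer grip [ 477.36614551 -443.45890038]
t 0.2 tcp [270.  618.3 230.7] jawyaw 66.4 q6 -0.15 tilt 0.06 open 1.00 F [ 0.8 -0.2  0. ]
 shift tool cm [ 11.07 -13.59  35.13] turn about x deg 64.3 (or -115.7)
```

drive_tool --pt "0 -1.7 4.4 0 0.8" --pt "0 -1.7 4.4 0 0.8" --pt "0 -1.7 4.4 0 0.8" --pt "0 -1.7 4.4 0 0.8" --pt "0 -1.7 4.4 0 0.8" --pt "0 -1.7 4.4 0 0.8" --pt "0 -1.7 4.4 0 0.8" --pt "0 -1.7 4.3 0 0.8" --force 50

```text
time: 1.05
eef_pos: [0.5385, 0.3519, 0.2313]
tcp_rot: [0.145, 0.692, -0.145, 0.692]
contact_force: [-0.4, 0.7, 0.7]
opening: 0.797
```

drive_tool --pt "0.7 0 0 8 0.8" --pt "0.7 0 0 8 0.8" --pt "0.7 0 0 8 0.8" --pt "0.7 0 0 8 0.8" --pt "0.7 0 0 8 0.8" --pt "0.7 0 0 8 0.8" --pt "0.7 0 0 8 0.8" --pt "0.7 0 0 8.3 0.8" --pt "0 0 0 0 0.8" --pt "0 0 0 0 0.8"

```text
time: 2.05
eef_pos: [0.5373, 0.3534, 0.1752]
tcp_rot: [0.49, 0.51, -0.49, 0.51]
contact_force: [-0.3, -0.2, 1.1]
opening: 0.8
```

```bash
python3 - <<'E'
from h import *
plan(537.5,353,8,2.1)
d=read_camera("wrist"); print({k:v for k,v in d.items() if k!="frame"})
print(w2px(d,[.5375,.353,.028]))
cv2.imwrite("pics/w1.png",d["frame"][:,:,::-1])
E
```

```text
t 2.0 tcp [537.3 353.4 175.2] jawyaw 2.3 q6 0.38 tilt 0.03 open 0.80 F [-0.3 -0.2  1.1]
 shift tool cm [16.72  0.03  0.04] turn about x deg 0.2 (or -179.8)
{'vertical_fov': 62.45046458051905, 'cx': 317.49297733416256, 'cy': 243.5496003128643, 'eye': array([0.53525764, 0.42314565, 0.31774978]), 'orientation': array([-0.14010428, -0.00252272,  0.01968716,  0.9899378 ])}
(np.float64(316.9720202204333), np.float64(226.298130429407))
```

View pics/w1.png

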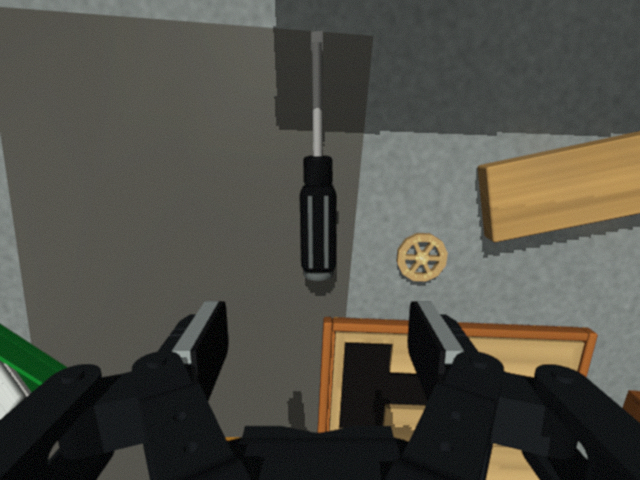

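The wrist view shows the screwdriver directly ahead. The tip is at (317,33), the handle end at (318,276) and the handle front at (317,157).

```bash
python3 - <<'E'
from h import *
d=read_camera("wrist")
a=px2w(d,317,33,.014)*1000;b=px2w(d,318,276,.018)*1000;print(a,b,px2w(d,317,157,.028)*1000)
o=(a+b)[:2]/2; e=a-b; yaw=np.degrees(np.arctan2(e[1],e[0])); g=at(o,yaw,(-40,0)); print(o,yaw,g); plan(*g,8,yaw-90)
E
```

```text
[532.61960952 487.32158553  14.        ] [540.3563181  309.40274623  18.        ] [535.87055872 404.13230821  28.        ]
[536.48796381 398.36216588] 92.48990869715807 [538.22570092 358.39993034]
t 2.1 tcp [537.6 353.6 175.9] jawyaw 2.2 q6 0.39 tilt 0.05 open 0.80 F [ 0.  -0.2 -0.7]
 shift tool cm [16.79  0.06 -0.47] turn about x deg -0.3 (or 179.7)
```

drive_tool --pt "4 0 -0.5 0 0.8" --pt "4 0.1 0 0 0.8" --pt "4 0 0 0 0.8" --pt "3 0 0 0 0.8" --pt "1.8 0 0 0 0.8" --pt "0 0 0 0 0" --pt "0 0 0 0 0" --pt "0 0 0 0 0" --pt "0 0 0 0 0" --pt "0 0 0 0 0"

```text
time: 3.15
eef_pos: [0.5401, 0.3594, 0.0101]
tcp_rot: [0.492, 0.508, -0.489, 0.51]
contact_force: [1.1, -0.6, 6.7]
opening: 0.315
```

drive_tool --pt "0 0 0 0 0" --pt "0 0 0 0 0" --pt "-2 0 0 0 0" --pt "-4 0 0 0 0" --pt "-4 0 0 0 0" --pt "-4 0 0 0 0" --pt "0 0 0 0 0"

```text
time: 3.85
eef_pos: [0.5419, 0.3604, 0.1556]
tcp_rot: [0.495, 0.507, -0.486, 0.511]
contact_force: [1.1, -0.2, -1.1]
opening: 0.316
```

```bash
python3 - <<'E'
from h import *
g=at((664.5,87.5),0,(-40,0)); plan(*g,60,-90)
E
```

```text
t 3.9 tcp [541.9 360.4 155.6] jawyaw 2.1 q6 0.39 tilt 0.80 open 0.32 F [ 1.1 -0.2 -1.1]
 shift tool cm [ 9.5   7.12 27.62] turn about x deg -87.9 (or 92.1)
```

drive_tool --pt "0 1 3.9 0 0" --pt "0 1 3.9 0 0" --pt "0 1 3.9 0 0" --pt "0 1 3.9 0 0" --pt "0 1 4 0 0" --pt "0 1 4 0 0" --pt "0 1.1 4 0 0"

```text
time: 4.55
eef_pos: [0.6185, 0.0837, 0.146]
tcp_rot: [0.49, 0.51, -0.491, 0.509]
contact_force: [0.0, 0.2, -1.8]
opening: 0.312
```

drive_tool --pt "0 0 0 8.5 0" --pt "0 0 0 8.5 0" --pt "0 0 0 8.5 0" --pt "0 0 0 8.5 0" --pt "0 0 0 8.5 0" --pt "0 0 0 8.5 0" --pt "0 0 0 8.5 0" --pt "0 0 0 8.5 0" --pt "0 0 0 8.5 0" --pt "0 0 0 8.5 0"

```text
time: 5.55
eef_pos: [0.6183, 0.0853, 0.1459]
tcp_rot: [-0.705, -0.042, 0.707, -0.042]
contact_force: [0.1, 0.7, -0.4]
opening: 0.315
```

drive_tool --pt "0 0 0 7.1 0" --pt "0 0 0 0 0" --pt "0 0 0 0 0"

```text
time: 5.85
eef_pos: [0.6186, 0.0853, 0.1464]
tcp_rot: [-0.707, -0.001, 0.708, -0.001]
contact_force: [0.7, 0.8, -0.7]
opening: 0.314
```

```bash
python3 - <<'E'
from h import *
plan(624.5,87.5,30,-90)
d=read_camera("wrist"); 
cv2.imwrite("pics/w2.png",d["frame"][:,:,::-1])
for p in [(.567,.0665,.012),(.567,.1085,.012),(.6645+.099,.0995,.012),(.7635,.076,.012)]: print(w2px(d,p))
E
```

```text
t 5.8 tcp [618.6  85.3 146.4] jawyaw -89.8 q6 1.54 tilt 0.09 open 0.31 F [ 0.7  0.8 -0.7]
 shift tool cm [11.64 -0.22 -0.6 ] turn about x deg 0.2 (or -179.8)
(np.float64(341.2517286037747), np.float64(297.57704136028576))
(np.float64(285.84233140309635), np.float64(297.45207759255464))
(np.float64(294.1559151003269), np.float64(4.988169051632497))
(np.float64(332.0713929708428), np.float64(5.108476849854384))
```

View pics/w2.png

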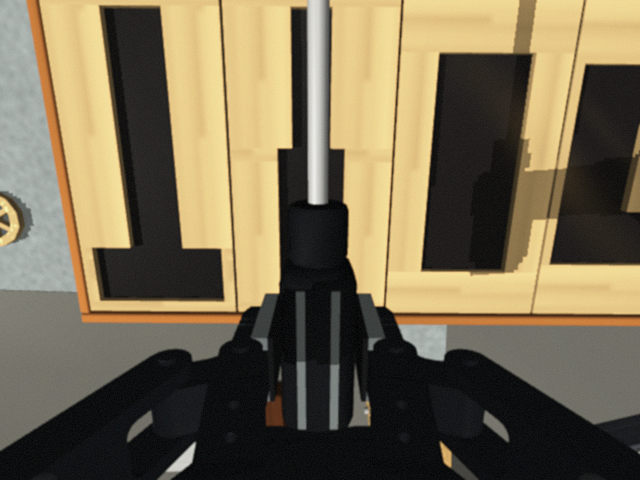

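The screwdriver is held straight, with its narrow slot straight ahead at columns 292–330. I'll refine the insert positions from this view and check where the tool sits in the grip.

```bash
python3 - <<'E'
from h import *
d=read_camera("wrist"); W=lambda *q:np.round(px2w(d,*q,.012)[:2]*1000,1)
print("ham",W(101,6),W(159,6),W(103,301),W(223,301))
print("scr",W(292,8),W(330,8))
pl=[W(*q) for q in[(440,54),(531,55),(422,270),(505,272)]];print("pl",pl,sum(pl)/4)
print("sq",W(585,65),W(551,263))
print("handle front now",px2w(d,318,204,.162)*1000, px2w(d,290,215,.15)*1000,px2w(d,347,215,.15)*1000)
plan(624,88,40,-90)
E
```

```text
ham [762.9 219.3] [763.  183.3] [563.9 247.6] [564.1 156.4]
scr [762.1 100.8] [762.2  77.2]
pl [array([736.2,   6.5]), array([735.8, -51.8]), array([589.4,   6.9]), array([588., -55.])] [662.35 -23.35]
sq [729.9 -87.6] [595.1 -88.1]
handle front now [666.53377639  84.66820047 162.        ] [660.31398632  94.66154996 150.        ] [660.3579679   74.24114956 150.        ]
t 6.0 tcp [618.9  85.3 146.8] jawyaw -89.9 q6 1.54 tilt 0.05 open 0.32 F [ 0.  -0.2 -0.8]
 shift tool cm [10.68 -0.27 -0.51] turn about x deg 0.1 (or -179.9)
```

drive_tool --pt "3 -0.3 -0.3 0 0" --pt "4 0 0 0 0" --pt "3 0 0 0 0" --pt "1.5 0 0 0 0" --pt "0 0 0 0 0"

```text
time: 6.45
eef_pos: [0.6202, 0.0883, 0.0295]
tcp_rot: [-0.705, -0.0, 0.709, -0.0]
contact_force: [-0.1, -0.3, -1.3]
opening: 0.322
```

drive_tool --pt "0.5 0 0 0 0" --pt "0.4 0 0 0 0" --pt "0.3 0 0 0 0" --pt "0 0 0 0 0"

```text
time: 6.85
eef_pos: [0.6226, 0.0883, 0.0209]
tcp_rot: [0.707, 0.0, -0.707, 0.0]
contact_force: [0.2, -0.3, -1.0]
opening: 0.316
```

drive_tool --pt "0.2 0 0 0 0" --pt "0.2 0 0 0 0" --pt "0 0 0 0 0"

```text
time: 7.15
eef_pos: [0.6229, 0.0883, 0.0181]
tcp_rot: [0.707, 0.0, -0.707, 0.0]
contact_force: [-3.6, 0.5, 5.5]
opening: 0.312
```

drive_tool --pt "0.2 0 0 0 0" --pt "0 0 0 0 0" --pt "0 0 0 0 0"

```text
time: 7.45
eef_pos: [0.623, 0.0883, 0.0181]
tcp_rot: [-0.707, -0.0, 0.707, -0.0]
contact_force: [-7.7, 0.1, 13.7]
opening: 0.314
```

drive_tool --pt "-0.2 0 0 0 0.36" --pt "0 0 0 0 0.4" --pt "0 0 0 0 0.5" --pt "0 0 0 0 0.5" --pt "-2 0 0 0 0.5" --pt "-4 0 0 0 0.5" --pt "-4 0 0 0 0.5" --pt "0 0 0 0 0.5" --pt "0 0 0 0 0.5"

```text
time: 8.35
eef_pos: [0.6231, 0.0883, 0.1176]
tcp_rot: [0.708, 0.0, -0.706, 0.0]
contact_force: [0.1, 0.1, -0.1]
opening: 0.502
```

```bash
python3 - <<'E'
from h import *
plan(464,120.5,120,92.7)
d=read_camera("wrist"); t=read_camera("top")
cv2.imwrite("pics/w3.png",np.hstack([cv2.resize(d["frame"],(480,360)),cv2.resize(t["frame"][105:225,250:350],(300,360),interpolation=cv2.INTER_CUBIC)])[:,:,::-1])
E
```

```text
t 8.3 tcp [623.1  88.3 117.6] jawyaw -90.0 q6 1.55 tilt 0.16 open 0.50 F [ 0.1  0.1 -0.1]
 shift tool cm [-0.28 -3.23 15.91] turn about x deg -2.7 (or 177.3)
```

View pics/w3.png

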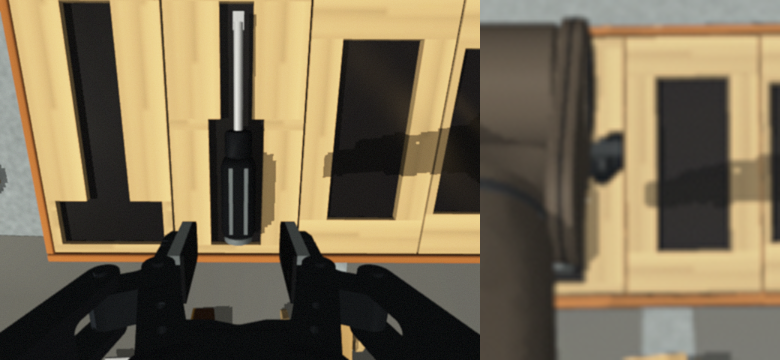

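The screwdriver lies in its cut-out, tip at (238,12) and handle end at (238,243) in the left panel. Next is the square.

drive_tool --pt "-1.5 -0.8 4 -8.5 0.55" --pt "-1.5 -0.2 4 -8.5 0.55" --pt "-1.5 0.4 4 -8.5 0.55" --pt "-1 0.9 3.9 -8.5 0.55" --pt "0 0 0 -8.5 0.55" --pt "0 0 0 -8.5 0.55" --pt "0 0 0 -8.5 0.55" --pt "0 0 0 -8.5 0.55" --pt "0 0 0 -8.5 0.55" --pt "0 0 0 -8.5 0.55"

```text
time: 9.45
eef_pos: [0.4727, 0.052, 0.1691]
tcp_rot: [-0.519, -0.48, 0.521, -0.478]
contact_force: [-0.8, 0.0, 0.6]
opening: 0.55
```

drive_tool --pt "0 0 0 -8.5 0.55" --pt "0 0 0 -8.5 0.55" --pt "0 0 0 -8.5 0.55" --pt "0 0 0 -8.5 0.55" --pt "0 0 0 -8.5 0.55" --pt "0 0 0 -8.5 0.55" --pt "0 0 0 -8.5 0.55" --pt "0 0 0 -8.5 0.55" --pt "0 0 0 -8.5 0.55" --pt "0 0 0 -8.5 0.55"

```text
time: 10.45
eef_pos: [0.4727, 0.052, 0.169]
tcp_rot: [0.059, 0.706, -0.059, 0.703]
contact_force: [-0.1, -0.5, 1.1]
opening: 0.549
```

drive_tool --pt "0 0 0 -8.5 0.55" --pt "0 0 0 -4.2 0.55" --pt "0 0 0 0 0.55" --pt "0 0 0 0 0.55"

```text
time: 10.85
eef_pos: [0.4732, 0.052, 0.1699]
tcp_rot: [-0.016, 0.708, 0.016, 0.706]
contact_force: [-0.5, -0.4, 0.2]
opening: 0.553
```

```bash
python3 - <<'E'
from h import *
plan(464,120.5,8,92.7)
d=read_camera("wrist"); print(d["eye"])
cv2.imwrite("pics/w4.png",d["frame"][:,:,::-1])
E
```

```text
t 10.8 tcp [473.2  52.  169.9] jawyaw 92.6 q6 -1.72 tilt 0.16 open 0.55 F [-0.5 -0.4  0.2]
 shift tool cm [16.19  6.88 -0.56] turn about x deg -0.1 (or 179.9)
[0.40413813 0.04822568 0.31262519]
```

View pics/w4.png

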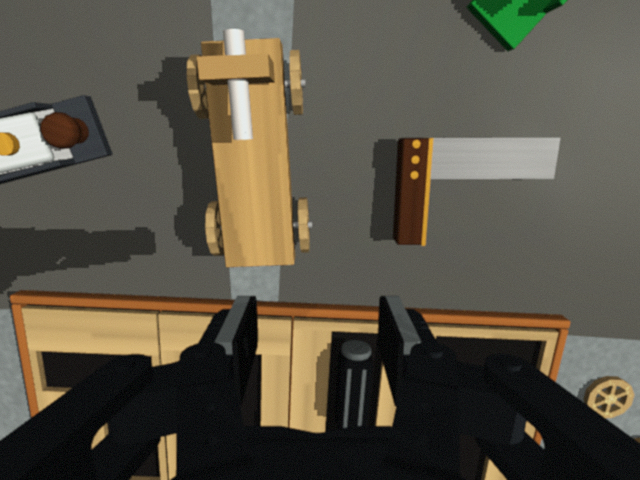

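The view shows the square's stock with corners (401,138), (433,138), (428,245), (397,243) and its blade to (558,138). The car is at (250,155).

```bash
python3 - <<'E'
from h import *
d=read_camera("wrist")
c=[px2w(d,*q,.02)[:2]*1000 for q in [(401,138),(433,138),(428,245),(397,243)]]; b=px2w(d,559,138,.011)[:2]*1000
print(np.round(c),b); m=sum(c)/4; e=c[2]+c[3]-c[0]-c[1]; yaw=np.degrees(np.arctan2(e[1],e[0]))+90; g=at(m,yaw,(0,-18)); print(m,yaw,g, "org",at(m,yaw,(48,0)))
plan(*g,8,yaw)
E
```

```text
[[407. 108.]
 [406. 131.]
 [485. 137.]
 [485. 113.]] [401.43633573 226.1566373 ]
[445.49315756 122.23714436] 94.06200208912759 [463.4479412  123.51219123] org [442.09303257 170.11656739]
t 10.9 tcp [473.6  51.9 170.5] jawyaw 92.6 q6 -1.72 tilt 0.09 open 0.55 F [ 0.8 -0.  -0.5]
 shift tool cm [16.25  7.19 -0.65] turn about x deg -1.4 (or 178.6)
```

drive_tool --pt "0 3.6 -0.4 0 0.6" --pt "0 3.5 -0.3 -1 0.6" --pt "4 0 0 0 0.6" --pt "4 0 0 0 0.6" --pt "4 0 0 0 0.6" --pt "0 0 0 0 0.6" --pt "0 0 0 0 0.6"

```text
time: 11.65
eef_pos: [0.4634, 0.1225, 0.0513]
tcp_rot: [-0.023, 0.707, 0.023, 0.706]
contact_force: [0.3, 0.3, 0.9]
opening: 0.598
```

```bash
python3 - <<'E'
from h import *
plan(463.5,123.2,8,93.6)
E
```

```text
t 11.7 tcp [463.4 122.5  51.3] jawyaw 93.7 q6 -1.59 tilt 0.10 open 0.60 F [0.3 0.3 0.9]
 shift tool cm [4.33 0.07 0.02] turn about x deg 0.1 (or -179.9)
```

drive_tool --pt "3 0.1 0 0 0.6" --pt "1.3 0 0 0 0.6" --pt "0 0 0 0 0.4" --pt "0 0 0 0 0" --pt "0 0 0 0 0" --pt "0 0 0 0 0" --pt "0 0 0 0 0" --pt "0 0 0 0 0"

```text
time: 12.45
eef_pos: [0.465, 0.1235, 0.01]
tcp_rot: [-0.023, 0.706, 0.023, 0.708]
contact_force: [-1.5, 0.1, 6.4]
opening: 0.236
```

drive_tool --pt "-2 0 0 0 0" --pt "-4 0 0 0 0" --pt "-4 0 0 0 0" --pt "-4 0 0 0 0" --pt "-1 0 0 0 0" --pt "0 0 0 0 0"

```text
time: 13.05
eef_pos: [0.4648, 0.1236, 0.1603]
tcp_rot: [-0.023, 0.705, 0.023, 0.708]
contact_force: [0.3, -0.6, -1.0]
opening: 0.236
```

```bash
python3 - <<'E'
from h import *
g=at((663,-136.5),0,(-48,-18)); plan(*g,60,0)
E
```

```text
t 13.1 tcp [464.8 123.6 160.3] jawyaw 93.7 q6 -1.59 tilt 0.27 open 0.24 F [ 0.3 -0.6 -1. ]
 shift tool cm [ 10.09 -28.72  13.15] turn about x deg -86.3 (or 93.7)
```

drive_tool --pt "0 -4.1 1.9 0 0" --pt "0 -4.1 1.9 0 0" --pt "0 -4.1 1.9 0 0" --pt "0 -4.1 1.9 0 0" --pt "0 -4.1 1.9 0 0" --pt "0 -4.1 1.9 0 0" --pt "0 -4.1 1.8 0 0"

```text
time: 13.75
eef_pos: [0.6128, -0.1555, 0.1543]
tcp_rot: [-0.022, 0.709, 0.024, 0.705]
contact_force: [-0.4, 0.6, -0.5]
opening: 0.241
```

drive_tool --pt "0 0 0 8.5 0" --pt "0 0 0 8.5 0" --pt "0 0 0 8.5 0" --pt "0 0 0 8.5 0" --pt "0 0 0 8.5 0" --pt "0 0 0 8.5 0" --pt "0 0 0 8.5 0" --pt "0 0 0 8.5 0" --pt "0 0 0 8.5 0" --pt "0 0 0 8.5 0"

```text
time: 14.75
eef_pos: [0.612, -0.1537, 0.1542]
tcp_rot: [0.462, 0.537, -0.463, 0.533]
contact_force: [-0.5, -0.0, -2.1]
opening: 0.243
```

drive_tool --pt "0 0 0 8.5 0" --pt "0 0 0 0 0" --pt "0 0 0 0 0"

```text
time: 15.05
eef_pos: [0.6127, -0.1539, 0.1557]
tcp_rot: [0.498, 0.503, -0.499, 0.5]
contact_force: [0.0, 1.2, -0.9]
opening: 0.24
```

```bash
python3 - <<'E'
from h import *
plan(615,-154.5,30,0)
E
```

```text
t 15.1 tcp [ 612.7 -153.9  155.7] jawyaw 0.4 q6 -0.41 tilt 0.24 open 0.24 F [ 0.   1.2 -0.9]
 shift tool cm [12.57  0.28  0.08] turn about x deg 0.4 (or -179.6)
```

Grip point, angle and position are consistent, so I'm lowering. Contact should come near TCP z = 18 mm, as it did with the screwdriver.

drive_tool --pt "4 0.2 0.1 0.4 0" --pt "4 0 0 0 0" --pt "3 0 0 0 0" --pt "1.5 0 0 0 0" --pt "0.6 0 0 0 0" --pt "0 0 0 0 0"

```text
time: 15.65
eef_pos: [0.6159, -0.1554, 0.0271]
tcp_rot: [-0.501, -0.5, 0.501, -0.499]
contact_force: [-0.2, -0.2, -1.4]
opening: 0.234
```

drive_tool --pt "0.3 0 0 0 0" --pt "0.2 0 0 0 0" --pt "0 0 0 0 0"

```text
time: 15.95
eef_pos: [0.6165, -0.1556, 0.0234]
tcp_rot: [0.501, 0.499, -0.501, 0.5]
contact_force: [0.1, -0.0, -0.6]
opening: 0.237
```

drive_tool --pt "0.3 0 0 0 0" --pt "0.2 0 0 0 0" --pt "0 0 0 0 0"

```text
time: 16.25
eef_pos: [0.6163, -0.1555, 0.018]
tcp_rot: [0.501, 0.499, -0.501, 0.499]
contact_force: [-1.1, 0.9, 3.7]
opening: 0.241
```

drive_tool --pt "0.2 0 0 0 0" --pt "0 0 0 0 0" --pt "0 0 0 0 0"

```text
time: 16.55
eef_pos: [0.6163, -0.1555, 0.018]
tcp_rot: [-0.501, -0.499, 0.501, -0.499]
contact_force: [-5.2, 2.0, 11.2]
opening: 0.239
```

drive_tool --pt "-0.2 0 0 0 0.28" --pt "0 0 0 0 0.34" --pt "0 0 0 0 0.45" --pt "0 0 0 0 0.45" --pt "-2 0 0 0 0.45" --pt "-4 0 0 0 0.45" --pt "-4 0 0 0 0.45" --pt "-3 0 0 0 0.6" --pt "0 0 0 0 0.8"

```text
time: 17.45
eef_pos: [0.6192, -0.1567, 0.1536]
tcp_rot: [0.502, 0.496, -0.499, 0.503]
contact_force: [0.3, -0.3, -0.4]
opening: 0.749
```

```bash
python3 - <<'E'
from h import *
plan(427,-180,160,16.1)
d=read_camera("wrist"); print("eye",d["eye"])
cv2.imwrite("pics/w5.png",d["frame"][:,:,::-1])
E
```

```text
t 17.4 tcp [ 619.2 -156.7  153.6] jawyaw -0.2 q6 -0.40 tilt 0.64 open 0.75 F [ 0.3 -0.3 -0.4]
 shift tool cm [ -0.82 -19.2    2.4 ] turn about x deg -16.3 (or 163.7)
eye [ 0.61866714 -0.08632651  0.29586891]
```

View pics/w5.png

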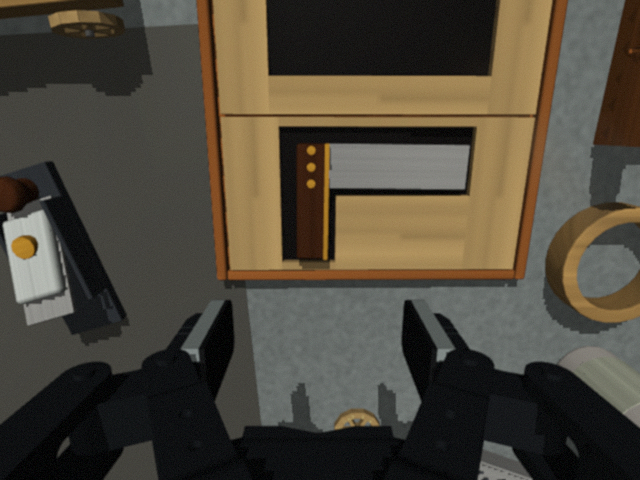

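The square lies in its slot, stock at (313,200) and blade end at (470,167), a few mm off centre. Next is the plane.

drive_tool --pt "0 -3.9 0.5 0 0.85" --pt "0 -3.9 0.5 0 0.85" --pt "0 -3.8 0.5 0 0.85" --pt "0 -3.8 0.5 0 0.85" --pt "0 -3.8 0.4 0 0.85" --pt "0 0 0 -8.3 0.85" --pt "0 0 0 -8 0.85" --pt "0 0 0 0 0.85" --pt "0 0 0 0 0.85"

```text
time: 18.4
eef_pos: [0.4232, -0.1783, 0.1461]
tcp_rot: [0.426, 0.565, -0.426, 0.564]
contact_force: [0.4, 0.7, 0.2]
opening: 0.852
```

```bash
python3 - <<'E'
from h import *
plan(427,-180,8,16.1)
d=read_camera("wrist"); print("eye",d["eye"])
cv2.imwrite("pics/w6.png",d["frame"][:,:,::-1])
E
```

```text
t 18.4 tcp [ 423.2 -178.3  146.1] jawyaw 15.9 q6 -0.90 tilt 0.14 open 0.85 F [0.4 0.7 0.2]
 shift tool cm [13.81  0.34  0.29] turn about x deg -0.2 (or 179.8)
eye [ 0.4049069  -0.1114388   0.28875267]
```

View pics/w6.png

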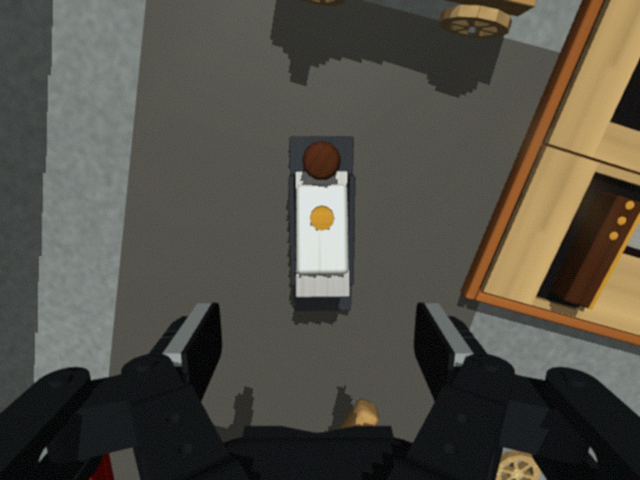

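The plane is aligned in view: front edge row 137 (columns 289–354), rear row 310 (292–351), knob (322,160).

```bash
python3 - <<'E'
from h import *
d=read_camera("wrist")
for z in(.005,.015,.025):
    a,b,c,e=[px2w(d,*q,z)[:2]*1000 for q in[(289,137),(354,137),(292,310),(351,310)]]
    print(z,np.round(a),np.round(b),np.linalg.norm(a-b).round(1),"back",np.linalg.norm(c-e).round(1),"mid",np.round((a+b+c+e)/4,1),"len",np.linalg.norm(a+b-c-e)/2)
k=px2w(d,321.5,160,.045)[:2]*1000; print("knob",k, "origin by knob", at(k,106.1,(-50,0)))
E
```

```text
0.005 [ 387. -122.] [ 430. -109.] 45.0 back 46.3 mid [ 426.8 -178.3] len 130.99403215703768
0.015 [ 388. -121.] [ 429. -109.] 43.4 back 44.6 mid [ 426.  -175.9] len 126.38130571544858
0.025 [ 388. -121.] [ 428. -109.] 41.9 back 43.0 mid [ 425.3 -173.6] len 121.76857927385946
knob [ 411.83296972 -127.71310852] origin by knob [ 425.69870238 -175.75206623]
```

drive_tool --pt "4 0.3 0 0 0.85" --pt "4 0 0 0 0.85" --pt "4 0 0 0 0.85" --pt "1.8 0 0 0 0.85" --pt "0 0 0 0 0.6" --pt "0 0 0 0 0.4" --pt "0 0 0 0 0.4" --pt "0 0 0 0 0.3" --pt "0 0 0 0 0.3" --pt "0 0 0 0 0.3" --force 80

```text
time: 19.5
eef_pos: [0.4271, -0.1781, 0.0101]
tcp_rot: [0.425, 0.565, -0.425, 0.566]
contact_force: [0.1, 1.3, 0.6]
opening: 0.492
```

drive_tool --pt "0 0 0 0 0" --pt "0 0 0 0 0" --pt "-2 0 0 0 0" --pt "-4 0 0 0 0" --pt "-4 0 0 0 0" --pt "-4 0 0 0 0" --pt "0 0 0 0 0"

```text
time: 20.2
eef_pos: [0.43, -0.1802, 0.1553]
tcp_rot: [0.425, 0.56, -0.425, 0.57]
contact_force: [1.3, -0.6, -3.6]
opening: 0.49
```

```bash
python3 - <<'E'
from h import *
plan(662.5,-24,30,-90)
E
```

```text
t 20.2 tcp [ 430.  -180.2  155.3] jawyaw 16.1 q6 -0.90 tilt 0.75 open 0.49 F [ 1.3 -0.6 -3.6]
 shift tool cm [12.66 26.57 -8.69] turn about x deg -73.9 (or 106.1)
```

drive_tool --pt "0 3.8 -1.2 0 0" --pt "0 3.8 -1.2 0 0" --pt "0 3.8 -1.2 0 0" --pt "0 3.8 -1.2 0 0" --pt "0 3.8 -1.3 0 0" --pt "0 3.8 -1.3 0 0" --pt "0 3.8 -1.3 0 0"

```text
time: 20.9
eef_pos: [0.6577, -0.0192, 0.1455]
tcp_rot: [0.424, 0.567, -0.426, 0.564]
contact_force: [-0.4, -1.1, -4.2]
opening: 0.494
```

drive_tool --pt "0 0 0 -8.5 0" --pt "0 0 0 -8.5 0" --pt "0 0 0 -8.5 0" --pt "0 0 0 -8.5 0" --pt "0 0 0 -8.5 0" --pt "0 0 0 -8.5 0" --pt "0 0 0 -8.5 0" --pt "0 0 0 -8.5 0" --pt "0 0 0 -5.9 0" --pt "0 0 0 0 0"

```text
time: 21.9
eef_pos: [0.6565, -0.0203, 0.1458]
tcp_rot: [0.0, 0.709, 0.0, 0.705]
contact_force: [-0.6, -0.1, -4.2]
opening: 0.493
```

```bash
python3 - <<'E'
from h import *
plan(662.5,-24,30,-90)
E
```

```text
t 21.9 tcp [656.5 -20.3 145.8] jawyaw 90.0 q6 -1.76 tilt 0.29 open 0.49 F [-0.6 -0.1 -4.2]
 shift tool cm [11.57 -0.38  0.66] turn about x deg -0.0 (or 180.0)
```

drive_tool --pt "4 -0.4 0.4 0 0" --pt "4 0 0 0 0" --pt "3 0 0 0 0" --pt "1 0 0 0 0" --pt "0 0 0 0 0"

```text
time: 22.4
eef_pos: [0.6598, -0.0241, 0.0258]
tcp_rot: [0.001, 0.709, 0.0, 0.705]
contact_force: [0.0, -0.9, -3.1]
opening: 0.494
```

drive_tool --pt "0.4 0 0 0 0" --pt "0.2 0 0 0 0" --pt "0.2 0 0 0 0" --pt "0 0 0 0 0"

```text
time: 22.8
eef_pos: [0.6626, -0.0246, 0.0223]
tcp_rot: [-0.0, 0.707, -0.0, 0.708]
contact_force: [0.0, 0.9, -3.8]
opening: 0.493
```

drive_tool --pt "0.2 0 0 0 0" --pt "0.2 0 0 0 0" --pt "0 0 0 0 0"

```text
time: 23.1
eef_pos: [0.6626, -0.0246, 0.0181]
tcp_rot: [-0.0, 0.707, -0.0, 0.707]
contact_force: [0.1, 0.1, -1.9]
opening: 0.495
```

drive_tool --pt "0.2 0 0 0 0" --pt "0 0 0 0 0" --pt "0 0 0 0 0"

```text
time: 23.4
eef_pos: [0.6626, -0.0246, 0.0181]
tcp_rot: [-0.0, 0.707, 0.0, 0.707]
contact_force: [-5.7, -0.2, 8.1]
opening: 0.493
```

Contact came at the same floor height, 18.1 mm. Releasing, then on to the hammer.

drive_tool --pt "-0.2 0 0 0 0.53" --pt "0 0 0 0 0.58" --pt "0 0 0 0 0.66" --pt "0 0 0 0 0.66" --pt "-2 0 0 0 0.66" --pt "-4 0 0 0 0.66" --pt "-4 0 0 0 0.6" --pt "-3 0 0 0 0.5" --pt "0 0 0 0 0.5"

```text
time: 24.3
eef_pos: [0.6658, -0.0252, 0.1541]
tcp_rot: [-0.001, 0.703, -0.001, 0.711]
contact_force: [0.4, 0.6, 0.7]
opening: 0.499
```

```bash
python3 - <<'E'
from h import *
plan(477.5,-443.5,160,-12)
d=read_camera("wrist"); print("eye",d["eye"])
cv2.imwrite("pics/w7.png",d["frame"][:,:,::-1])
E
```

```text
t 24.3 tcp [665.8 -25.2 154.1] jawyaw 90.0 q6 -1.76 tilt 0.68 open 0.50 F [0.4 0.6 0.7]
 shift tool cm [ -0.72 -41.83 -18.83] turn about x deg -78.0 (or 102.0)
eye [ 0.5945774  -0.02534122  0.29578698]
```

View pics/w7.png

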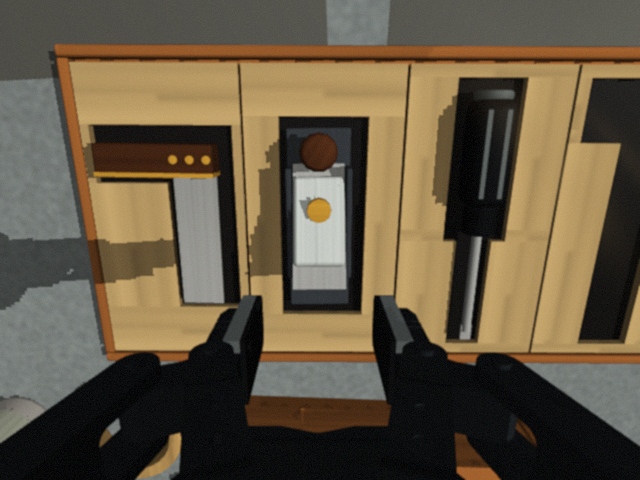

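Plane, square and screwdriver are all seated: plane (320,215), square stock (155,160), screwdriver (490,160) with its tip at (466,335). Now the hammer.

drive_tool --pt "0 -4.2 -1.9 0 0.5" --pt "0 -4.2 -1.9 0 0.5" --pt "0 -4.2 -1.9 0 0.5" --pt "0 -4.2 -1.9 0 0.5" --pt "0 -4.2 -1.9 0 0.5" --pt "0 -4.2 -1.9 0 0.5" --pt "0 -4.2 -1.9 0 0.5" --pt "0 -4.2 -1.9 0 0.5" --pt "0 -4.1 -1.8 0 0.5" --pt "0 -4.1 -1.8 0 0.5"

```text
time: 25.35
eef_pos: [0.4723, -0.4432, 0.1447]
tcp_rot: [0.001, 0.708, 0.001, 0.706]
contact_force: [0.5, 0.3, 0.1]
opening: 0.498
```

drive_tool --pt "0 0 0 8.5 0.5" --pt "0 0 0 8.5 0.5" --pt "0 0 0 8.5 0.5" --pt "0 0 0 8.5 0.5" --pt "0 0 0 8.5 0.5" --pt "0 0 0 8.5 0.5" --pt "0 0 0 8.5 0.5" --pt "0 0 0 8.5 0.5" --pt "0 0 0 8.5 0.5" --pt "0 0 0 8.5 0.5"

```text
time: 26.35
eef_pos: [0.4733, -0.4415, 0.1445]
tcp_rot: [0.48, 0.521, -0.479, 0.518]
contact_force: [-0.0, 0.5, -0.1]
opening: 0.497
```

drive_tool --pt "0 0 0 8.5 0.5" --pt "0 0 0 8.5 0.5" --pt "0 0 0 0 0.5" --pt "0 0 0 0 0.5"

```text
time: 26.75
eef_pos: [0.4736, -0.4419, 0.1455]
tcp_rot: [0.549, 0.447, -0.549, 0.445]
contact_force: [-0.1, -1.0, 0.5]
opening: 0.497
```

```bash
python3 - <<'E'
from h import *
plan(477.5,-443.5,8,-12)
d=read_camera("wrist"); print("eye",d["eye"])
cv2.imwrite("pics/w8.png",d["frame"][:,:,::-1])
E
```

```text
t 26.8 tcp [ 473.6 -441.9  145.5] jawyaw -11.8 q6 -0.70 tilt 0.16 open 0.50 F [-0.1 -1.   0.5]
 shift tool cm [13.75  0.44  0.1 ] turn about x deg 0.2 (or -179.8)
eye [ 0.48895242 -0.37391717  0.28817274]
```

View pics/w8.png

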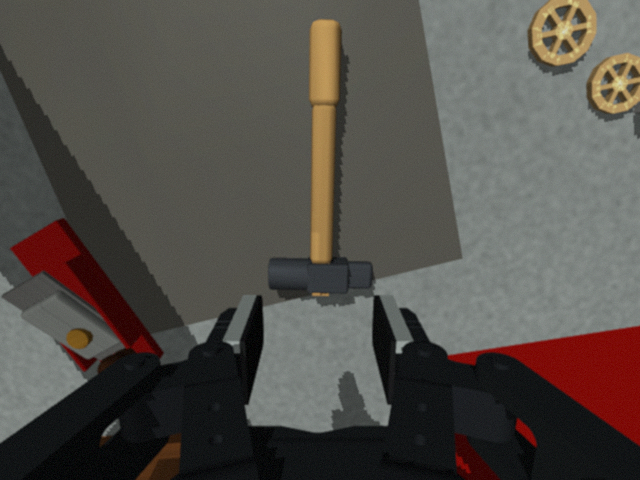

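The hammer is in view: handle end (325,19), thick part from row 104, head front face row 263 (columns 269–373), handle axis (322,240).

```bash
python3 - <<'E'
from h import *
d=read_camera("wrist"); W=lambda u,v,z:px2w(d,u,v,z)[:2]*1000
end=W(325,21,.015); step=W(323,104,.02); neck=W(321,263,.02); hl,hr=W(269,273,.012),W(373,275,.012)
e=end-neck; yaw=np.degrees(np.arctan2(e[1],e[0])); print(end,step,neck,hl,hr,np.linalg.norm(hl-hr),yaw)
for n,p,x in(("end",end,90),("step",step,38),("neck",neck,-66)): print(n,at(p,yaw,(-45-x,0)))
g=at(neck,yaw,(21,0)); plan(*g,8,yaw-90)
E
```

```text
[ 506.46568731 -311.48852768] [ 495.35193405 -359.05607757] [ 472.271497   -464.09583659] [ 432.37133692 -466.54468491] [ 507.70762514 -483.91875249] 77.31374099921358 77.37053335667522
end [ 476.94859656 -443.22212762]
step [ 477.20438936 -440.04784642]
neck [ 476.86304445 -443.60394327]
t 26.9 tcp [ 473.8 -442.2  146.3] jawyaw -11.9 q6 -0.70 tilt 0.09 open 0.50 F [-0.2  0.2 -0.7]
 shift tool cm [13.83  0.34  0.09] turn about x deg 0.8 (or -179.2)
```

drive_tool --pt "4 0.3 0 0.8 0.5" --pt "4 0 0 0 0.5" --pt "4 0 0 0 0.5" --pt "1.8 0 0 0 0.5" --pt "0 0 0 0 0.4" --pt "0 0 0 0 0" --pt "0 0 0 0 0" --pt "0 0 0 0 0" --pt "0 0 0 0 0" --pt "0 0 0 0 0"

```text
time: 27.85
eef_pos: [0.4781, -0.4444, 0.0116]
tcp_rot: [0.553, 0.44, -0.553, 0.443]
contact_force: [-0.2, 0.2, 4.8]
opening: 0.154
```

drive_tool --pt "0 0 0 0 0" --pt "-2 0 0 0 0" --pt "-4 0 0 0 0" --pt "-4 0 0 0 0" --pt "-4 0 0 0 0" --pt "-1 0 0 0 0" --pt "0 0 0 0 0"

```text
time: 28.55
eef_pos: [0.4776, -0.4438, 0.1608]
tcp_rot: [-0.553, -0.44, 0.553, -0.442]
contact_force: [0.6, 0.6, -2.3]
opening: 0.157
```

```bash
python3 - <<'E'
from h import *
plan(663-45,201,60,-90)
E
```

```text
t 28.6 tcp [ 477.6 -443.8  160.8] jawyaw -12.8 q6 -0.68 tilt 0.19 open 0.16 F [ 0.6  0.6 -2.3]
 shift tool cm [  9.94  -0.61 -66.01] turn about x deg 77.2 (or -102.8)
```

drive_tool --pt "0 0 -4.4 0 0" --pt "0 0 -4.4 0 0" --pt "0 0 -4.4 0 0" --pt "0 0 -4.4 0 0" --pt "0 0 -4.4 0 0" --pt "0 0 -4.4 0 0" --pt "0 0 -4.4 0 0" --pt "0 0 -4.4 0 0" --pt "0 -0.3 -4.4 0 0" --pt "0 -0.3 -4.4 0 0"

```text
time: 29.55
eef_pos: [0.5665, -0.0105, 0.1551]
tcp_rot: [-0.551, -0.443, 0.554, -0.439]
contact_force: [1.7, -0.8, -3.2]
opening: 0.159
```

drive_tool --pt "0 0 -4.4 0 0" --pt "0 0 -4.4 0 0" --pt "0 0 -4.4 0 0" --pt "0 0 -4.4 0 0" --pt "0 0 -4.4 0 0" --pt "0 0 0 0 0"

```text
time: 30.15
eef_pos: [0.6155, 0.2065, 0.1547]
tcp_rot: [-0.55, -0.444, 0.553, -0.441]
contact_force: [0.4, -0.4, -3.2]
opening: 0.159
```

drive_tool --pt "0 0 0 8.5 0" --pt "0 0 0 8.5 0" --pt "0 0 0 8.5 0" --pt "0 0 0 8.5 0" --pt "0 0 0 8.5 0" --pt "0 0 0 8.5 0" --pt "0 0 0 8.5 0" --pt "0 0 0 8.5 0" --pt "0 0 0 8.5 0" --pt "0 0 0 0 0"

```text
time: 31.15
eef_pos: [0.6155, 0.2008, 0.1553]
tcp_rot: [-0.705, -0.004, 0.709, -0.005]
contact_force: [-0.2, 0.1, -3.4]
opening: 0.158
```

```bash
python3 - <<'E'
from h import *
plan(663-45,201,30,-90)
E
```

```text
t 31.1 tcp [615.5 200.8 155.3] jawyaw -89.3 q6 1.72 tilt 0.36 open 0.16 F [-0.2  0.1 -3.4]
 shift tool cm [12.53 -0.03 -0.33] turn about x deg 0.7 (or -179.3)
```

drive_tool --pt "4 0 -0.1 0.7 0" --pt "4 0 0 0 0" --pt "3 0 0 0 0" --pt "1.5 0 0 0 0" --pt "0.3 0 0 0 0" --pt "0 0 0 0 0"

```text
time: 31.75
eef_pos: [0.6185, 0.2017, 0.0312]
tcp_rot: [-0.707, -0.0, 0.707, -0.0]
contact_force: [1.2, -0.2, -1.2]
opening: 0.155
```

drive_tool --pt "0.2 0 0 0 0" --pt "0.2 0 0 0 0" --pt "0 0 0 0 0"

```text
time: 32.05
eef_pos: [0.6191, 0.2019, 0.0285]
tcp_rot: [0.708, 0.0, -0.706, 0.0]
contact_force: [-0.1, -0.6, -3.0]
opening: 0.157
```

drive_tool --pt "0.3 0 0 0 0" --pt "0.2 0 0 0 0" --pt "0 0 0 0 0"

```text
time: 32.35
eef_pos: [0.618, 0.2017, 0.0219]
tcp_rot: [-0.707, 0.0, 0.707, -0.0]
contact_force: [-0.2, -0.5, -3.7]
opening: 0.156
```

drive_tool --pt "0.2 0 0 0 0" --pt "0.2 0 0 0 0" --pt "0 0 0 0 0"

```text
time: 32.65
eef_pos: [0.6186, 0.2019, 0.0196]
tcp_rot: [-0.707, -0.0, 0.707, -0.0]
contact_force: [-2.7, -0.2, 4.6]
opening: 0.159
```

Contact is at 19.6 mm; I expected 19.5. Releasing.

drive_tool --pt "0 0 0 0 0.2" --pt "0 0 0 0 0.26" --pt "0 0 0 0 0.38" --pt "0 0 0 0 0.38" --pt "-2 0 0 0 0.38" --pt "-4 0 0 0 0.38" --pt "-4 0 0 0 0.38" --pt "-3 0 0 0 0.38" --pt "0 0 0 0 0.38"

```text
time: 33.55
eef_pos: [0.6221, 0.2025, 0.1552]
tcp_rot: [0.711, 0.001, -0.703, -0.001]
contact_force: [-0.2, 0.2, 0.7]
opening: 0.384
```

drive_tool --pt "0 -4 0 0 0.38" --pt "0 -4 0 0 0.38" --pt "0 -4 0 0 0.38" --pt "0 -4 0 0 0.38" --pt "0 -4 0 0 0.38" --pt "0 -4 0 0 0.38" --pt "0 -4 0 0 0.38" --pt "0 0 0 0 0.38" --pt "0 0 0 0 0.38"

```text
time: 34.45
eef_pos: [0.6174, 0.4822, 0.1464]
tcp_rot: [-0.706, -0.0, 0.708, -0.001]
contact_force: [-0.1, -1.0, -0.1]
opening: 0.376
```

```bash
python3 - <<'E'
from h import *
plan(600,300,150,-90)
d=read_camera("top"); crop("t2",d["frame"],180,105,220,165,3.6)
cv2.imwrite("pics/s2.png",cv2.resize(read_camera("scene")["frame"][190:400,250:530],(800,600),interpolation=cv2.INTER_CUBIC)[:,:,::-1])
E
```

```text
t 34.5 tcp [617.4 482.2 146.4] jawyaw -89.9 q6 2.10 tilt 0.15 open 0.38 F [-0.1 -1.  -0.1]
 shift tool cm [-0.33 18.22  1.78] turn about x deg 0.1 (or -179.9)
```

View pics/t2.png

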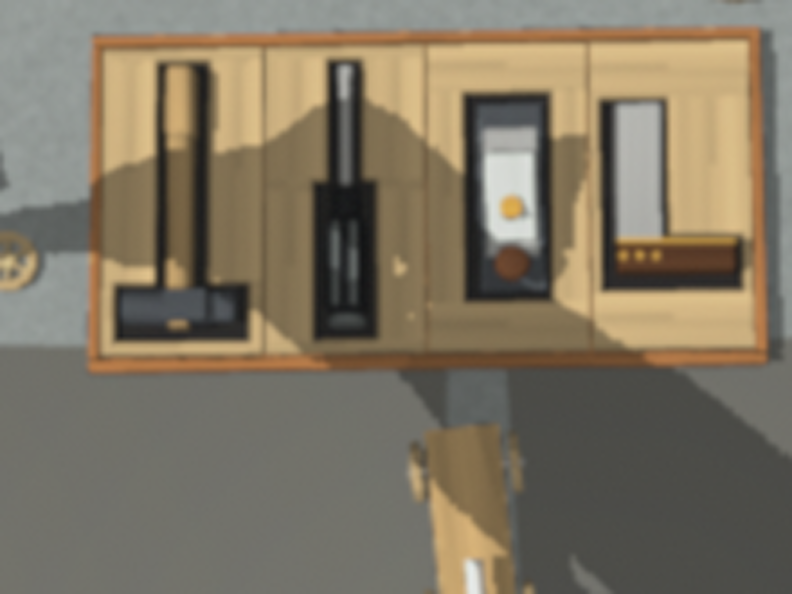

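View pics/s2.png

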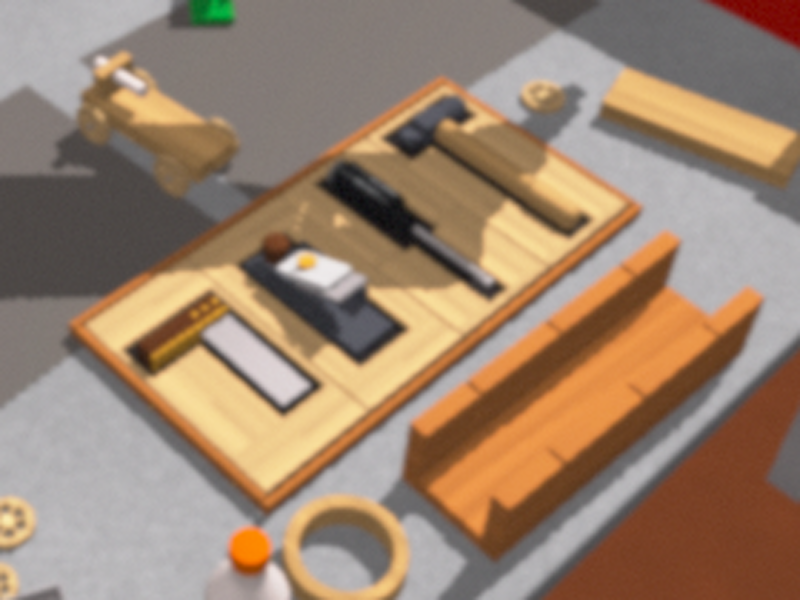

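```bash
python3 - <<'E'
from h import *
d=read_camera("top"); W=lambda u,v,z:np.round(px2w(d,180+u/3.6,105+v/3.6,z)[:2]*1000,1)
c=[W(*q,.028) for q in[(616,238),(741,238),(616,271),(741,271)]]; m=sum(c)/4; print("stock",c,"origin",m+[48,0])
print("slot",W(603,289,.014),W(742,287,.014),W(601,99,.014),W(665,99,.014))
print("blade",W(614,100,.019),W(665,100,.019))
print("hammer head",W(115,305,.03),W(247,305,.03),"end",W(180,64,.023))
print("screw",W(345,62,.022),W(345,328,.03))
print("plane",W(508,96,.02),W(508,298,.02))
plan(600,480,150,-90); d0=cv2.imread("pics/top0.png")[:,:,::-1]
a=d0[215:290,290:333].astype(int);b=d["frame"][215:290,290:333].astype(int)
print("car shift px",cv2.phaseCorrelate(np.float32(d0[225:285,290:333].mean(2)),np.float32(d["frame"][225:285,290:333].mean(2))))
E
```

```text
stock [array([629.7, -97.3]), array([ 628.2, -181.7]), array([607. , -96.9]), array([ 605.5, -181.1])] origin [ 665.6  -139.25]
slot [597.6 -88.3] [ 597.4 -183.1] [730.5 -89.5] [ 729.7 -133.6]
blade [728.1 -98.3] [ 727.5 -133.2]
hammer head [589.2 241.6] [587.7 152.4] end [757.8 199.5]
screw [757.4  86.1] [570.8  86.3]
plane [732.  -25.6] [591.4 -23.5]
t 34.6 tcp [618.5 480.3 147.6] jawyaw -90.1 q6 2.10 tilt 0.08 open 0.38 F [-0.9 -0.1  0. ]
 shift tool cm [-0.24  0.03  1.85] turn about x deg -0.1 (or 179.9)
car shift px ((0.35138033479281106, -0.1786312504924652), 0.6090231083057545)
```

```bash
python3 -c "
from plant import sign_off; print(sign_off())"
```

```text
the job is handed in; nothing more can be done
None
```

All four tools are back in their own inserts and released, and I handed the job in at about 35 s of the allowed 120 s. No verdict was reported.

- **Position:** in the final pictures the square is about 4 mm from its home position, and the hammer, screwdriver and plane within a few mm. The limit is 16 mm.
- **Lying flat:** each tool touched down with its underside about 8 mm above the bench, so they all appear to rest on the cut-out floors. I did not measure tilt separately; in the last scene view all four look flat.
- **Way round:** the plane lies with its knob towards the robot, which the task allows. The other three are the same way round as their cut-outs.
- **Car:** its image moved less than half a pixel, about 1 mm.
- **Arm:** it stands clear to the left of the tray, touching nothing.
- **Disagreements:** the first top view and the wrist camera differed by about 5 mm on the screwdriver. My edge readings for the plane in the last top view came out about 10 mm longer than the plane, probably because I read the cut-out's edge; the centre still fits.

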